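# Rock the cell magazine's seesaw gate over to its right chute

## Task

Three battery cells wait behind the seesaw gate in the right-hand chute (as the robot sees it) of the small magazine. First push the empty tray sideways along the desk until it is centred under the right-hand chute's mouth, then press down the raised left end of the gate so that it rocks over its pivot and all three cells roll down into the tray. Only push and press: do not lift or tip the tray, do not touch the cells with the fingers, and leave the other things on the desk where they are.

Things in the scene. Friction and masses are not known exactly. Their poses are not given: they have to be found in the camera images.
- magazine: Fixed grey two-lane magazine, 172 x 180 mm. Origin on the desk below the chute lips, midway between them; +x runs from the lips back up the chutes, +y to its left. Chutes along x, centred at y = +50 and -50 mm, 56 mm wide inside, slope 0.17. At the lips (x = 0) floor at z = 52, underside 48, wall tops 66 mm; walls reach z = 100 mm at the back. Feet below start at x = 42 mm. Yaw within 0.2.
- gate (a joint): Angle of the seesaw gate, a black bar (180 x 16 mm) across both chutes on a pivot along magazine x, at x = 60, y = 0, z = 107 mm. Stops at -0.245 and +0.245. Start about -0.24: left end (+y) up, right paddle down, blocking the right chute. Positive: left end down, right chute open. A steel weight on the middle (top at z = 151 mm) makes it fall to either stop once past level; under 1 N rocks it.
- pad_left (a point): Centre of the top face of the square 26 mm pad at the left end of the gate, 85 mm from the pivot. It moves with the gate: about 132 mm above the desk at the start, 112 mm when level, 91 mm when the gate is rocked fully over.
- mouth_right (a point): Centre of the right chute's lip, on the chute floor: magazine x = 0, y = -50 mm, z = 52 mm. The cells roll over this edge toward -x.
- tray: Loose empty open grey plastic tray, 140 (its x) x 95 (its y) x 30 mm, walls 3 mm, about 0.2 kg, on the desk before the left chute or further left. Origin at the centre of its underside, 47 to 57 mm in front of the line of the lips; its rear (+x) wall already stands just behind that line, under the lips, as it should at the end, so it need only go sideways (magazine -y).
- cell_1_center (a point): Centre of the first battery cell, the one against the gate's paddle: cylinder of 14 mm diameter, 51 mm long, lying across the right chute.
- cell_2_center (a point): Centre of the second cell, like the first, lying behind it.
- cell_3_center (a point): Centre of the third cell, the last up the chute.
- cell_1: The first cell; origin on its surface, 7 mm from its axis.
- cell_2: The second cell, likewise.
- cell_3: The third cell, likewise.
- solder_reel: Bystander: white and blue reel, 56 mm diameter, 37 mm high, to the left or right of the magazine.
- tip_tin: Bystander: round red tin, 64 mm diameter, 25 mm high, to the left or right of the magazine.
- tape_amber: Bystander: roll of amber tape, 58 mm diameter, 19 mm high, to the left or right of the magazine.
- multimeter: Bystander: multimeter lying flat, 140 x 70 x 44 mm, at the right of the desk.
- driver_a: Bystander: yellow screwdriver, 151 mm long, 11 mm thick, near the front edge.
- cutters: Bystander: red side cutters, 116 x 47 x 10 mm, near the front edge.
- marker_blk: Bystander: marker pen, 128 mm long, 17 mm thick, at the left.
Not all that is in view belongs to the job. Leave any purple or yellow look-alike of the cell_3 alone.

How it is judged (in metres and radians):
On the way, in this order (a step that is already met when the one before it is completed fails the run):
1. the tray stands under the right chute's mouth while the gate still blocks that chute (x of mouth_right in the frame of tray between 0.005 and 0.066 m and y of mouth_right in the frame of tray between -0.016 and 0.016 m and height (world z) of tray below 0.005 m and value of joint gate below -0.2 rad), for 0.2 s.
2. the gate is rocked over its pivot (value of joint gate above 0.2 rad), for 0.2 s.
At the end, for the whole second after the job is handed in: The gate is rocked over (joint above 0.2 rad); the tray stands flat on the desk with the right chute's lip centre within 16 mm of the tray's middle in its y and 5 to 66 mm behind its middle in its x; the centres of all three cells lie inside the tray below its 30 mm rim, at rest (value of joint gate above 0.2 rad and x of mouth_right in the frame of tray between 0.005 and 0.066 m and y of mouth_right in the frame of tray between -0.016 and 0.016 m and height (world z) of tray below 0.005 m and x of cell_1_center in the frame of tray between -0.068 and 0.068 m and y of cell_1_center in the frame of tray between -0.046 and 0.046 m and z of cell_1_center in the frame of tray between 0 and 0.03 m and linear speed of each of cell_1, cell_2, cell_3 below 0.03 m/s and x of cell_2_center in the frame of tray between -0.068 and 0.068 m and y of cell_2_center in the frame of tray between -0.046 and 0.046 m and z of cell_2_center in the frame of tray between 0 and 0.03 m and x of cell_3_center in the frame of tray between -0.068 and 0.068 m and y of cell_3_center in the frame of tray between -0.046 and 0.046 m and z of cell_3_center in the frame of tray between 0 and 0.03 m and linear speed of tray below 0.02 m/s); the robot touches nothing.
It fails at once if the tray is lifted off the desk or tipped (height (world z) of tray above 0.012 m or angle between tray's own z axis and vertical above 0.2 rad).
It fails at once if the fingers touch a cell (contact force between the fingers and cell_1 above 0.3 N or contact force between the fingers and cell_2 above 0.3 N or contact force between the fingers and cell_3 above 0.3 N).
It fails at once if a cell is lifted (height (world z) of any of cell_1_center, cell_2_center, cell_3_center above 0.13 m).
It fails at once if a bystander is moved by more than 30 mm (distance of any of solder_reel, tip_tin, tape_amber, multimeter, driver_a, cutters, marker_blk from where it was at the start of the episode above 0.03 m).
It also fails if it takes over 40 s, if anything falls off the work surface, if the arm or the gripper's body presses on something with over 40 N, if the wrist force passes 120 N, or if a joint passes its speed limit or range.

## Robot

A 7-joint arm with a two-finger parallel gripper is mounted at the origin on a cart in front of the work surface, level with it; the furniture and walls round the work are solid. World frame = base frame: x ahead of the robot, y to its left, z up, the work surface at z = 0. Lengths are in m, angles in degrees, forces in N, time in s.
With the tool pointing down it reaches from about 0.4 to 0.75 m from the base axis. Payload 19.5 kg.
Tool frame: the origin (TCP) lies on the centre line of the jaws, within the pads' length; the fingertips stand 22 mm ahead of it and the grasp point (between the pads) lies 3 mm ahead of it; z points along the fingers, y is the line along which they close (so a half turn about z gives the same grasp; the last joint's range is limited). The gripper opens to 85 mm and grips with 20 to 120 N. Pads are 22 mm wide; open, the fingers measure 114 mm over their backs; the gripper's body (76 mm by 85 mm) begins 54 mm behind the grasp point. The pads swing forward as they close: fully open they stand 13 mm farther back than shut.
Start: joints at [-70.17, 40.479, -1.581, 85.061, 1.261, 54.483, -4.326], TCP at [0.217, 0.532, 0.215] pointing down, gripper open.
Joint ranges: [-155.06, 155.06], [-18.47, 123.98], [-90, 86.84], [0, 140.48], [-83.41, 263.41], [0, 116], [-161.91, 161.91]. Speed limits (degrees/s): [108.29, 108.29, 147.25, 147.25, 172.46, 172.46, 172.46].

## Interface

Orientations are given as [roll, pitch, yaw] about the fixed x, y, z axes, in that order (R = Rz(yaw) Ry(pitch) Rx(roll)).
In Python, from bench import bot gives the robot as it stands.
- The arm moves only by the tool step_arm, never from a script. Its arguments are lists of equal length, an entry for each row: "delta_rot": the turn, a rotation vector about the tool's x, y, z in degrees, a list of three; "translation": the shift along the tool's x, y, z in mm, a list of three; "fingers": the finger opening in mm, from 0 to 85.4. A call has 1 to 12 rows; each row is the pose to reach, as a shift and turn from the pose commanded when the call began, along the tool's axes at that moment; what a row does not reach only later rows make up. A row lasts 1/12 s, in which the tool goes at most 41.7 mm and 7.16 degrees, less where a joint would pass 70% of its speed; a pose out of reach is approached as far as the arm can. A call with a gripper value outside its range is refused whole. The fingers move at their own pace and stop on an object; "newtons" is the grip in N (left out, the last holds). Time passes only in rows, so rows that repeat a pose let the fingers close. It gives the time, the measured TCP pose, the force, the opening and the grip force at its end, in the units of the state.
- bot.sense(): the state, without advancing time (a new reading comes with each control period).
- bot.grab_frame(name): name is "scene" or "top" or "wrist"; returns the picture (384x512x3 uint8, blue, green, red); there is no depth.
- bot.camera_info(name): a dict with "mtx" (3x3 intrinsics, pixels), "T" (4x4, takes a point from camera to world coordinates). Camera axes: x right, y up, looking along -z (the intrinsics and any distortion apply to the point x, -y, -z); pixel columns grow to the right and rows downward; lengths in m; the calibration is good to about 2 mm. The wrist camera is an equidistant fisheye: a pixel r from the principal point sees the ray r / f radians off the axis. A picture is of the moment at which its call begins: read the wrist's pose just before it. camera_info takes no time and is no camera call; for the wrist camera it gives the pose at the moment of the call.
- bot.hand_in(): hands the job in; it is judged then, once.
The state is a dict: "time_s": time; "qpos": joint angles; "joint_velocities": joint speeds; "joint_torque": joint torques, N m; "eef_pos": TCP position; "orientation": TCP orientation; "force": force on the tool from outside, world axes, zero at the start; "moment": the same for the moment, N m; "finger_gap": finger opening in m; "grip_force": force on a finger pad.
Only numpy, scipy, OpenCV 4.12 (cv2) and the standard library are available. Lean on these libraries where they do the work, as an engineer would, in place of code of your own. Each camera call takes 0.05 s, during which the arm holds its last target. There are 200 camera calls.

## Working session

There is one attempt and no reset: what is moved stays moved. The work goes in short steps, Python scripts to look and compute and a tool call to move; the robot and the scene stay as the last step left them, time stands still between calls to the robot, and variables do not carry over. Pictures are saved under pics/ and viewed, at most 10 in all, crops included, and the job is handed in when it is done.

Besides the shell and the picture viewer there is one more tool, called after "Request:" by a JSON object that holds its "fn" and its "kwargs", one argument or row to a line. step_arm: Moves the arm, as the interface text tells. Its arguments: {"type":"object","properties":{"delta_rot":{"type":"array"},"translation":{"type":"array"},"fingers":{"type":"array"},"newtons":{"type":"number"}},"required":["delta_rot","translation","fingers"]}

```bash
mkdir -p pics; python3 - <<'E'
from bench import bot
import cv2
for n in("top","scene"):
    i=bot.camera_info(n);print(n,i["mtx"],i["T"], {k:v for k,v in i.items() if k not in("mtx","T")})
    cv2.imwrite(f"pics/{n}0.png",cv2.resize(bot.grab_frame(n),(800,600)))
s=bot.sense();print(s["eef_pos"],s["orientation"],s["time_s"],s["finger_gap"])
E
```

```text
top [[439.00684371   0.         253.10916622]
 [  0.         439.00684371 190.18094082]
 [  0.           0.           1.        ]] [[ 0.02720937  0.97464443 -0.22209883  0.35329538]
 [-0.99962044  0.02748808 -0.00183676 -0.00628678]
 [ 0.00431488  0.22206451  0.97502243  1.08537622]
 [ 0.          0.          0.          1.        ]] {}
scene [[416.57334687   0.         260.11972789]
 [  0.         416.57334687 195.23916647]
 [  0.           0.           1.        ]] [[ 0.78226917  0.4486929  -0.43212224  0.04835694]
 [-0.62277955  0.54753762 -0.5588812  -0.66636873]
 [-0.01416284  0.70631242  0.70775856  0.9539847 ]
 [ 0.          0.          0.          1.        ]] {}
[0.21734366 0.53208205 0.21436349] [-1.79943769e+02  1.72069860e-03  1.57781134e+02] 0.1 0.08555300163913586
```

View pics/top0.png

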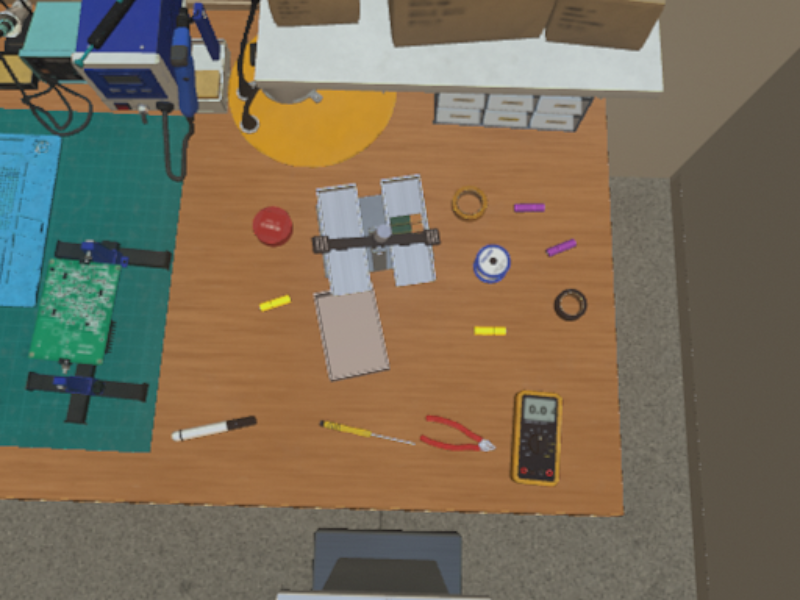

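View pics/scene0.png

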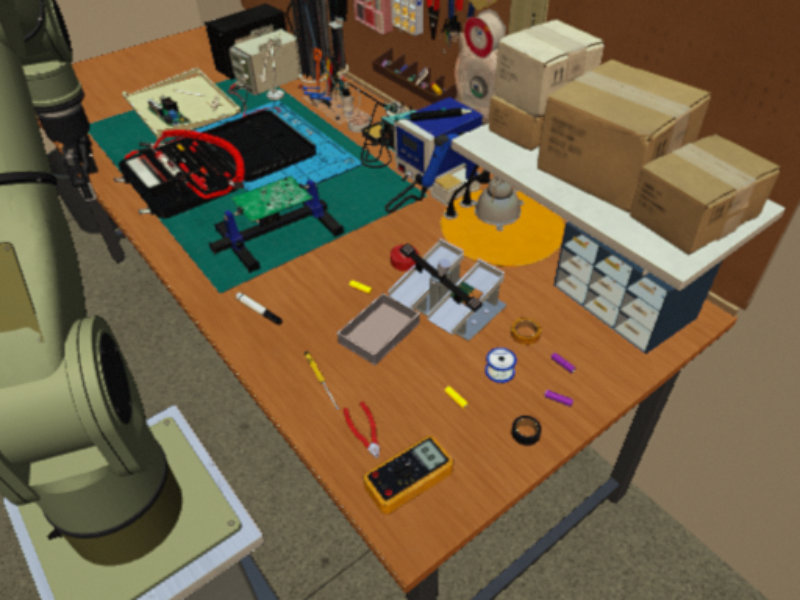

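The top view shows the magazine (about 315–440, 175–290), the tray before the left chute (315–388, 288–380), and the gate bar from (320,243) to (432,237). Yellow look-alikes lie at (275,303) and (490,331). I'll zoom in on both views.

```bash
python3 - <<'E'
from bench import bot
import cv2
a=bot.grab_frame("top");cv2.imwrite("pics/topraw.png",a)
b=bot.grab_frame("scene");cv2.imwrite("pics/sceneraw.png",b)
cv2.imwrite("pics/topc.png",cv2.resize(a[105:255,160:340],(720,600),interpolation=cv2.INTER_CUBIC))
cv2.imwrite("pics/scenec.png",cv2.resize(b[145:245,205:335],(780,600),interpolation=cv2.INTER_CUBIC))
E
```

```text
(no output)
```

View pics/topc.png

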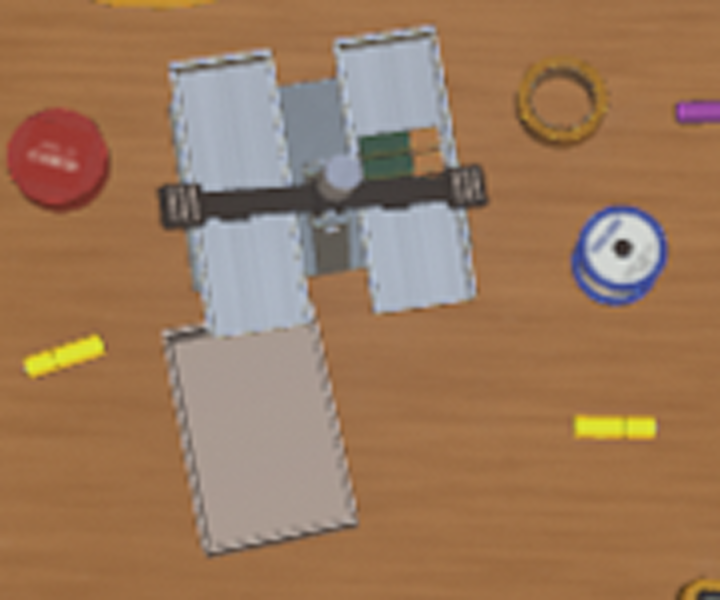

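View pics/scenec.png

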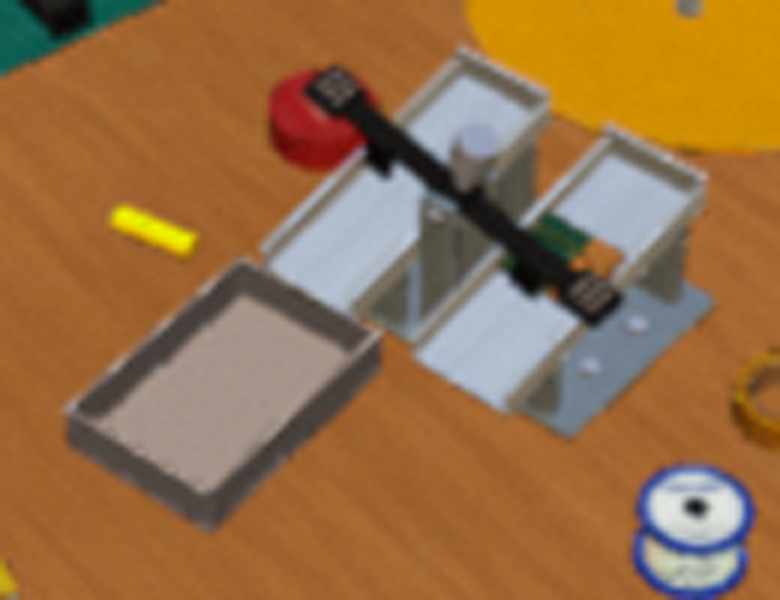

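Both crops show the tray's rim corners, pads, lips and back wall corners clearly. The three cells (green and copper) sit behind the right paddle at about (400,150) in the top crop. I'll triangulate these points.

```bash
cat > cam.py <<'E'
import numpy as np
from bench import bot
def P(n):
    i=bot.camera_info(n);T=np.linalg.inv(i["T"]);return i["mtx"]@np.diag([1,-1,-1])@T[:3]
def tri(Pa,a,Pb,b):
    A=np.array([a[0]*Pa[2]-Pa[0],a[1]*Pa[2]-Pa[1],b[0]*Pb[2]-Pb[0],b[1]*Pb[2]-Pb[1]])
    X=np.linalg.svd(A)[2][-1];return X[:3]/X[3]
def onz(Pm,p,z):
    A=np.array([p[0]*Pm[2]-Pm[0],p[1]*Pm[2]-Pm[1]])
    return np.linalg.solve(A[:,:2],-A[:,2]*z-A[:,3])
E
python3 - <<'E'
from cam import *
Pt,Ps=P("top"),P("scene")
D={"padL":((181,205),(335,90),.132),"padR":((467,186),(595,297),.091),
"trayRL":((165,333),(245,262),.03),"trayFL":((207,553),(70,410),.03),"trayFR":((355,522),(212,522),.03),"trayRR":(None,(380,335),.03),
"bLl":((172,68),(462,47),.1),"bLr":((270,55),(548,97),.1),"bRl":((336,42),(612,127),.1),"bRr":((434,30),(706,180),.1),
"lipRl":((375,310),(415,350),.066),"lipRr":((475,297),(508,408),.066),"lipLl":((208,333),(262,248),.066),"lipLr":((314,320),(362,312),.066)}
for k,(t,s,z) in D.items():
    t=t and np.array(t)/4+[160,105]-.375; s=np.array(s)/6+[205,145]-.42
    print(k, np.round(tri(Pt,t,Ps,s)*1000) if t is not None else "", np.round(onz(Pt,t,z)*1000) if t is not None else "",np.round(onz(Ps,s,z)*1000))
E
```

```text
padL [649. 107. 127.] [647. 107.] [647. 102.]
padR [679. -58.  85.] [676. -57.] [677. -62.]
trayRL [599. 125.  22.] [596. 125.] [596. 118.]
trayFL [463.  92.  26.] [461.  92.] [463.  88.]
trayFR [487.   4.   3.] [482.   4.] [475. -16.]
trayRR   [617.  30.]
bLl [745. 120.  97.] [742. 121.] [745. 117.]
bLr [756.  62.  94.] [752.  62.] [753.  57.]
bRl [765.  23.  94.] [761.  23.] [762.  18.]
bRr [776. -36.  92.] [771. -35.] [771. -42.]
lipRl [610.  -5.  52.] [605.  -4.] [602. -16.]
lipRr [619. -65.  53.] [615. -64.] [612. -74.]
lipLl [590.  95.  60.] [588.  95.] [587.  90.]
lipLr [603.  31.  54.] [598.  32.] [598.  21.]
```

```bash
cat > go.py <<'E'
import sys
from cam import *
from scipy.spatial.transform import Rotation as R
O=np.array([602,12.5]);M=np.deg2rad(10.0)
def w(mx,my,z): c,s=np.cos(M),np.sin(M);return np.array([O[0]+c*mx-s*my,O[1]+s*mx+c*my,z])
def delta(mx,my,z,yaw=100.):
    s=bot.sense();Rc=R.from_euler("xyz",s["orientation"],degrees=True)
    p=np.array(s["eef_pos"])*1000
    print("t",s["time_s"],"eef",p.round(1),np.round(s["orientation"],1),"F",np.round(s["force"],1))
    print("target",w(mx,my,z).round(1),"shift",Rc.inv().apply(w(mx,my,z)-p).round(1),"rot",(Rc.inv()*R.from_euler("xyz",[180,0,yaw],degrees=True)).as_rotvec(True).round(2))
if __name__=="__main__": delta(*map(float,sys.argv[1:]))
E
python3 go.py -57 126 180
```

```text
t 0.2 eef [217.4 532.1 214.5] [-180.     0.   157.8] F [ 0.1  0.2 -0.2]
target [524.  126.7 180. ] shift [-437.2 -259.3   34.7] rot [-3.000e-02  2.000e-02  5.778e+01]
```

Request:
{"fn": "step_arm", "kwargs": {
  "delta_rot": [
    [0, 0, 5],
    [0, 0, 10],
    [0, 0, 15],
    [0, 0, 20],
    [0, 0, 25],
    [0, 0, 30],
    [0, 0, 35],
    [0, 0, 40],
    [0, 0, 45],
    [0, 0, 50],
    [0, 0, 55],
    [0, 0, 57.8]
  ],
  "translation": [
    [-36, -22, 0],
    [-73, -43, 0],
    [-109, -65, 0],
    [-146, -86, 0],
    [-182, -108, 0],
    [-219, -130, 0],
    [-255, -151, 0],
    [-291, -173, 0],
    [-328, -194, 0],
    [-364, -216, 0],
    [-401, -238, 0],
    [-437, -259, 0]
  ],
  "fingers": [58, 58, 58, 58, 58, 58, 58, 58, 58, 58, 58, 58]
}}

```text
time_s: 1.2
eef_pos: [0.52, 0.1317, 0.2148]
orientation: [-180.0, 0.0, 99.7]
force: [1.3, 0.1, -0.3]
finger_gap: 0.0582
grip_force: 0.0
```

```bash
python3 - <<'E'
from bench import bot
import cv2,numpy as np
i=bot.camera_info("wrist");print(i["mtx"],i["T"]);np.savez("w1.npz",**{k:i[k] for k in("mtx","T")})
a=bot.grab_frame("wrist");cv2.imwrite("pics/w1.png",cv2.resize(a,(800,600),interpolation=cv2.INTER_CUBIC))
E
python3 go.py -57 128 100
```

```text
[[297.31863964   0.         260.10173505]
 [  0.         297.31863964 191.99661883]
 [  0.           0.           1.        ]] [[ 9.85795778e-01 -1.61585684e-01 -4.57902901e-02  5.07814625e-01]
 [ 1.67948123e-01  9.47902927e-01  2.70690727e-01  1.98712156e-01]
 [-3.34996388e-04 -2.74536169e-01  9.61576715e-01  3.73762927e-01]
 [ 0.00000000e+00  0.00000000e+00  0.00000000e+00  1.00000000e+00]]
t 1.25 eef [524.2 123.9 214.9] [179.9   0.3  99.1] F [  2.8 -13.9  -2.1]
target [523.6 128.7 100. ] shift [  5.3   0.  114.8] rot [ 0.1   0.27 -0.88]
```

View pics/w1.png

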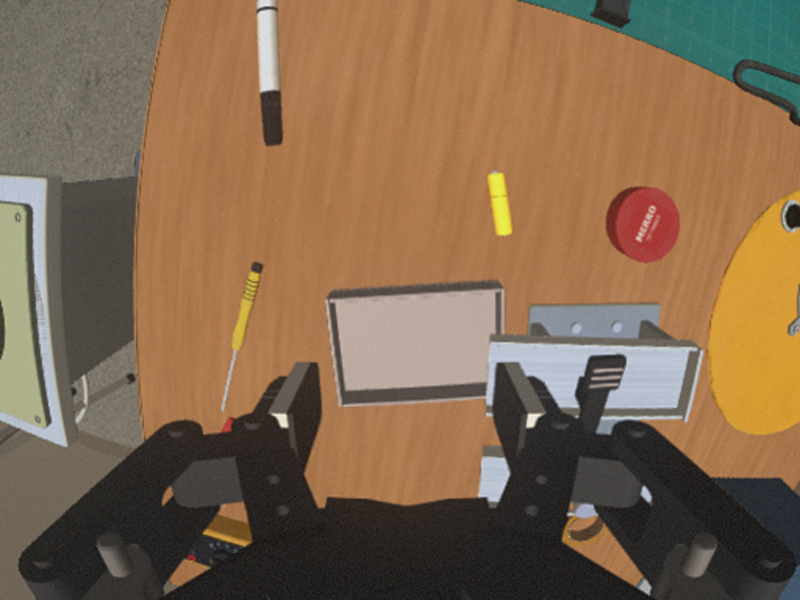

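The wrist view shows the tray rim corners at (328,297), (505,284) and (340,406). The left chute lip is at (488,337)–(487,418), its back corners at (703,347) and (690,422), and the left pad at (604,372).

```bash
python3 - <<'E'
import numpy as np
d=np.load("w1.npz");K,T=d["mtx"],d["T"]
def g(p,z):
    u=(np.array(p)/1.5625-.18-K[:2,2])/K[0,0];r=np.hypot(*u)
    v=T[:3,:3]@np.array([np.sin(r)*u[0]/r,-np.sin(r)*u[1]/r,-np.cos(r)])
    return (T[:3,3]+v*(z-T[2,3])/v[2])*1000
for k,p,z in [("FL",(328,297),.03),("RL",(505,284),.03),("FR",(340,406),.03),("lipLl",(488,337),.066),("lipLr",(487,418),.066),("bLl",(703,347),.1),("bLr",(690,422),.1),("pad",(604,372),.132)]: print(k,g(p,z)[:2].round())
E
```

```text
FL [464.  94.]
RL [597. 128.]
FR [484.   1.]
lipLl [584.  95.]
lipLr [599.  30.]
bLl [743. 123.]
bLr [759.  61.]
pad [646. 106.]
```

```bash
sed -i 's/O=np.array.*;M/O=np.array([601.5,14]);M/' go.py; python3 go.py -58 131 31
```

```text
t 1.25 eef [524.2 123.9 214.9] [179.9   0.3  99.1] F [  2.8 -13.9  -2.1]
target [521.6 132.9  31. ] shift [ 10.2  -1.4 183.8] rot [ 0.1   0.27 -0.88]
```

Request:
{"fn": "step_arm", "kwargs": {
  "delta_rot": [
    [0, 0, 0],
    [0, 0, 0],
    [0, 0, 0],
    [0, 0, 0],
    [0, 0, 0],
    [0, 0, 0],
    [0, 0, 0],
    [0, 0, 0],
    [0, 0, 0],
    [0, 0, 0],
    [0, 0, 0],
    [0, 0, 0]
  ],
  "translation": [
    [6, -1, 10],
    [6, -1, 30],
    [6, -1, 50],
    [6, -1, 70],
    [6, -1, 90],
    [6, -1, 110],
    [6, -1, 130],
    [6, -1, 150],
    [6, -1, 165],
    [6, -1, 175],
    [6, -1, 183],
    [6, -1, 183]
  ],
  "fingers": [58, 58, 58, 58, 58, 58, 58, 58, 58, 58, 58, 58]
}}

```text
time_s: 2.25
eef_pos: [0.5167, 0.1393, 0.0308]
orientation: [-179.9, 0.0, 100.0]
force: [0.6, -0.2, -0.6]
finger_gap: 0.0577
grip_force: 0.0
```

```bash
python3 go.py -58 8.5 31
```

```text
t 2.25 eef [516.7 139.3  30.8] [-179.9    0.   100. ] F [ 0.6 -0.2 -0.6]
target [542.9  12.3  31. ] shift [-129.6    3.8   -0.2] rot [-0.08  0.01 -0.01]
```

Request:
{"fn": "step_arm", "kwargs": {
  "delta_rot": [
    [0, 0, 0],
    [0, 0, 0],
    [0, 0, 0],
    [0, 0, 0],
    [0, 0, 0],
    [0, 0, 0],
    [0, 0, 0],
    [0, 0, 0],
    [0, 0, 0],
    [0, 0, 0],
    [0, 0, 0],
    [0, 0, 0]
  ],
  "translation": [
    [-5, 4, 0],
    [-10, 4, 0],
    [-14, 4, 0],
    [-18, 4, 0],
    [-22, 4, 0],
    [-27, 4, 0],
    [-32, 4, 0],
    [-37, 4, 0],
    [-42, 4, 0],
    [-47, 4, 0],
    [-52, 4, 0],
    [-57, 4, 0]
  ],
  "fingers": [58, 58, 58, 58, 58, 58, 58, 58, 58, 58, 58, 58]
}}

```text
time_s: 3.25
eef_pos: [0.531, 0.0834, 0.0318]
orientation: [-180.0, 0.0, 100.0]
force: [-0.1, 0.3, -0.5]
finger_gap: 0.0578
grip_force: 0.0
```

Request:
{"fn": "step_arm", "kwargs": {
  "delta_rot": [
    [0, 0, 0],
    [0, 0, 0],
    [0, 0, 0],
    [0, 0, 0],
    [0, 0, 0],
    [0, 0, 0],
    [0, 0, 0],
    [0, 0, 0],
    [0, 0, 0],
    [0, 0, 0],
    [0, 0, 0],
    [0, 0, 0]
  ],
  "translation": [
    [-6, 0, 0],
    [-12, 0, 0],
    [-18, 0, 0],
    [-24, 0, 0],
    [-30, 0, 0],
    [-36, 0, 0],
    [-42, 0, 0],
    [-48, 0, 0],
    [-53, 0, 0],
    [-57, 0, 0],
    [-60, 0, 0],
    [-60, 0, 0]
  ],
  "fingers": [58, 58, 58, 58, 58, 58, 58, 58, 58, 58, 58, 58]
}}

```text
time_s: 4.25
eef_pos: [0.5414, 0.0241, 0.0318]
orientation: [-180.0, 0.0, 99.9]
force: [-0.3, -0.1, -0.7]
finger_gap: 0.0579
grip_force: 0.0
```

```bash
python3 go.py -58 8.5 31; python3 - <<'E'
from bench import bot
import cv2
a=bot.grab_frame("top");b=bot.grab_frame("scene")
cv2.imwrite("pics/p1.png",cv2.hconcat([cv2.resize(a[105:255,190:290],(400,600),interpolation=cv2.INTER_CUBIC),cv2.resize(b[145:245,235:301],(396,600),interpolation=cv2.INTER_CUBIC)]))
E
```

```text
t 4.25 eef [541.4  24.1  31.8] [-180.     0.    99.9] F [-0.3 -0.1 -0.7]
target [542.9  12.3  31. ] shift [-11.9  -0.6   0.8] rot [-0.    0.02 -0.06]
```

View pics/p1.png

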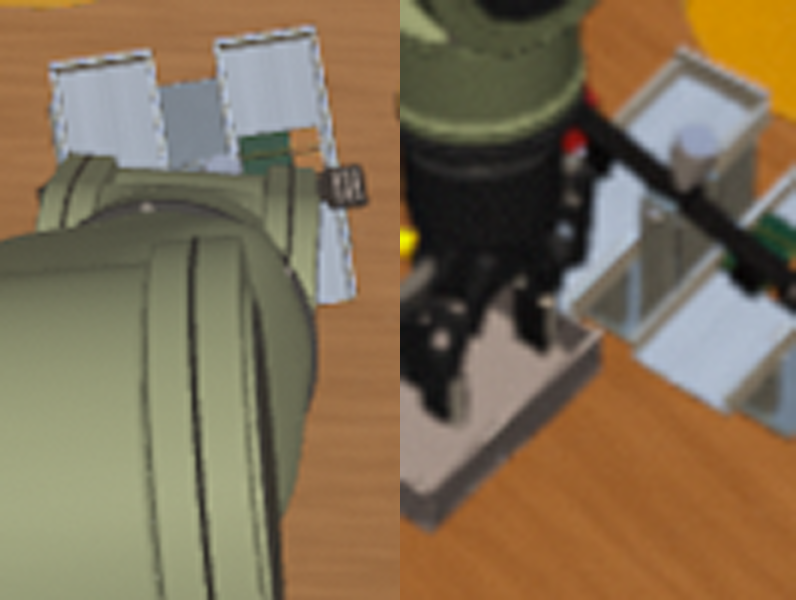

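The tray hasn't moved: its right corners are still at (600,340) and (432,530) in the scene crop. The fingers appear over its interior, so I'll work out how high the tips are.

```bash
python3 - <<'E'
from cam import *
import numpy as np
Ps=P("scene");s=bot.sense();p=np.array(s["eef_pos"]);print(p)
ty=np.array([.985,.174,0])
for sgn in(-1,1):
  for dz in (0,-.01,-.022):
    q=p+sgn*ty*.035+[0,0,dz];u=Ps@np.append(q,1);u=u[:2]/u[2];print(sgn,dz,((u-[235,145])*6+[400,0]).round())
# tray-interior floor/wall predicted for unmoved tray left wall mid
for q in ([.463,.093,.03],[.597,.126,.03],[.484,.003,.03],[.617,.033,.03]):
    u=Ps@np.append(q,1);u=u[:2]/u[2];print(q,((u-[235,145])*6+[400,0]).round())
E
```

```text
[0.54131007 0.02496137 0.03179242]
-1 0 [439. 444.]
-1 -0.01 [440. 458.]
-1 -0.022 [441. 473.]
1 0 [534. 366.]
1 -0.01 [534. 380.]
1 -0.022 [534. 395.]
[0.463, 0.093, 0.03] [281. 402.]
[0.597, 0.126, 0.03] [455. 250.]
[0.484, 0.003, 0.03] [421. 488.]
[0.617, 0.033, 0.03] [594. 330.]
```

```bash
python3 - <<'E'
from bench import bot
import cv2
a=bot.grab_frame("wrist");b=bot.grab_frame("scene")
cv2.imwrite("pics/p2.png",cv2.hconcat([cv2.resize(a[140:340,150:350],(400,400),interpolation=cv2.INTER_CUBIC),cv2.resize(b[175:245,210:280],(400,400),interpolation=cv2.INTER_CUBIC)]))
E
```

```text
(no output)
```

View pics/p2.png

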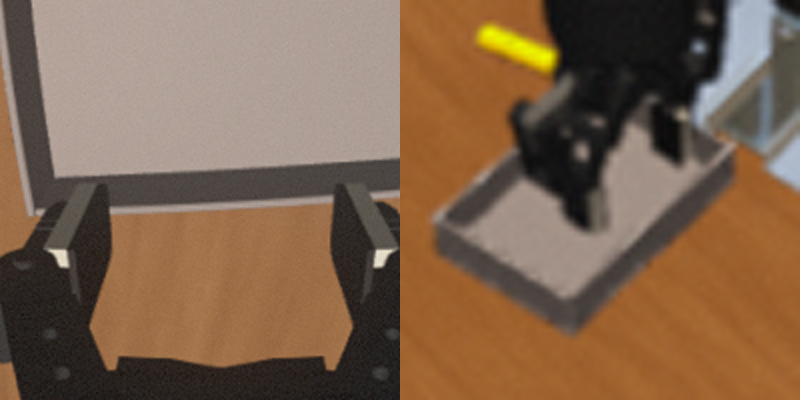

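```bash
python3 - <<'E'
from cam import *
i=bot.camera_info("wrist");K,T=i["mtx"],i["T"]
def wr(p):
    u=(np.array(p)-K[:2,2])/K[0,0];r=np.hypot(*u);return T[:3,3],T[:3,:3]@np.array([np.sin(r)*u[0]/r,-np.sin(r)*u[1]/r,-np.cos(r)])
j=bot.camera_info("scene")
def sc(p):
    v=np.linalg.inv(j["mtx"])@[p[0],p[1],1];return j["T"][:3,3],j["T"][:3,:3]@(v*[1,-1,-1])
def mid(a,b):
    A=np.c_[a[1],-b[1]];t=np.linalg.lstsq(A,b[0]-a[0],rcond=None)[0];x,y=a[0]+t[0]*a[1],b[0]+t[1]*b[1];return (x*1000).round(),(y*1000).round()
print(bot.sense()["eef_pos"])
for n,w,s in [("front",(100,187),(600,230)),("rear",(343,187),(685,163))]:
    print(n,mid(wr((w[0]/2+150,w[1]/2+140)),sc(((s[0]-400)/5.71+210,s[1]/5.71+175))))
# tray right rim from wrist
for p in [(35,212),(390,200)]: 
    c,v=wr((p[0]/2+150,p[1]/2+140));print("rim",((c+v*(.03-c[2])/v[2])*1000).round())
E
```

```text
[0.5412824  0.02517412 0.03179947]
front (array([507.,  21.,  42.]), array([518.,  16.,  43.]))
rear (array([575.,  30.,  36.]), array([584.,  28.,  40.]))
rim [486.   2.  30.]
rim [593.  26.  30.]
```

The fingertips stand at about z = 40 mm at this opening, higher than expected, so they passed over the rim. I'll rise, go back, then descend outside the tray while watching the force.

Request:
{"fn": "step_arm", "kwargs": {
  "delta_rot": [
    [0, 0, 0],
    [0, 0, 0],
    [0, 0, 0],
    [0, 0, 0],
    [0, 0, 0],
    [0, 0, 0],
    [0, 0, 0],
    [0, 0, 0],
    [0, 0, 0],
    [0, 0, 0],
    [0, 0, 0]
  ],
  "translation": [
    [0, 0, -10],
    [0, 0, -20],
    [20, 0, -20],
    [40, 0, -20],
    [60, 0, -20],
    [80, 0, -20],
    [100, -2, -20],
    [112, -4, -20],
    [112, -4, -10],
    [112, -4, 0],
    [112, -4, 0]
  ],
  "fingers": [58, 58, 58, 58, 58, 58, 58, 58, 58, 58, 58]
}}

```text
time_s: 5.37
eef_pos: [0.5175, 0.1331, 0.0301]
orientation: [-179.9, 0.1, 99.9]
force: [-0.1, -0.7, -0.3]
finger_gap: 0.058
grip_force: 0.0
```

Request:
{"fn": "step_arm", "kwargs": {
  "delta_rot": [
    [0, 0, 0],
    [0, 0, 0],
    [0, 0, 0],
    [0, 0, 0],
    [0, 0, 0],
    [0, 0, 0]
  ],
  "translation": [
    [0, 0, 2],
    [0, 0, 4],
    [0, 0, 6],
    [0, 0, 8],
    [0, 0, 10],
    [0, 0, 10]
  ],
  "fingers": [58, 58, 58, 58, 58, 58]
}}

```text
time_s: 5.87
eef_pos: [0.5179, 0.1343, 0.0215]
orientation: [-180.0, 0.0, 100.0]
force: [0.8, 0.5, -0.2]
finger_gap: 0.058
grip_force: 0.0
```

Request:
{"fn": "step_arm", "kwargs": {
  "delta_rot": [
    [0, 0, 0],
    [0, 0, 0],
    [0, 0, 0],
    [0, 0, 0],
    [0, 0, 0]
  ],
  "translation": [
    [0, 0, 2],
    [0, 0, 4],
    [0, 0, 6],
    [0, 0, 7],
    [0, 0, 7]
  ],
  "fingers": [58, 58, 58, 58, 58]
}}

```text
time_s: 6.28
eef_pos: [0.5179, 0.1344, 0.0145]
orientation: [-180.0, 0.0, 100.0]
force: [0.3, 0.3, 0.3]
finger_gap: 0.0579
grip_force: 0.0
```

```bash
python3 go.py -58 8.5 15; python3 - <<'E'
from bench import bot
import cv2
a=bot.grab_frame("wrist");b=bot.grab_frame("scene")
cv2.imwrite("pics/p3.png",cv2.hconcat([cv2.resize(a[140:340,150:350],(400,400),interpolation=cv2.INTER_CUBIC),cv2.resize(b[155:225,200:270],(400,400),interpolation=cv2.INTER_CUBIC)]))
E
```

```text
t 6.2833 eef [517.9 134.4  14.5] [-180.    0.  100.] F [0.3 0.3 0.3]
target [542.9  12.3  15. ] shift [-124.6    3.5   -0.4] rot [-0.02  0.01 -0.02]
```

View pics/p3.png

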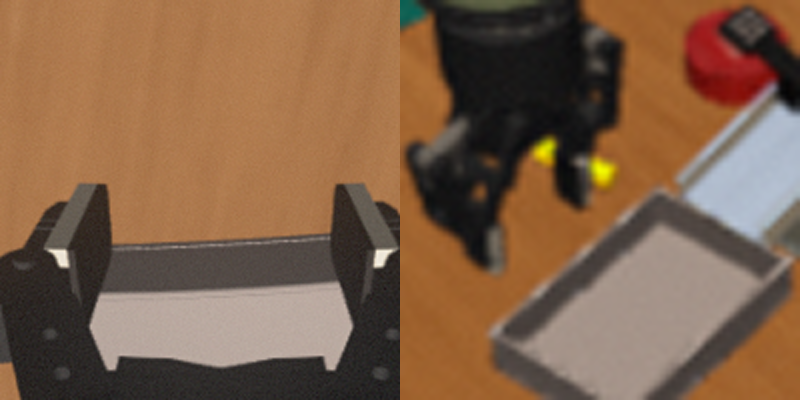

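Still no contact; the tips stand at about z = 22–25 mm, to the left of the tray. I'll close to 40 mm, which brings the tips forward, and descend a bit more.

Request:
{"fn": "step_arm", "kwargs": {
  "delta_rot": [
    [0, 0, 0],
    [0, 0, 0],
    [0, 0, 0],
    [0, 0, 0],
    [0, 0, 0],
    [0, 0, 0],
    [0, 0, 0],
    [0, 0, 0]
  ],
  "translation": [
    [0, 0, 0],
    [0, 0, 0],
    [0, 0, 0],
    [0, 0, 0],
    [0, 0, 2],
    [0, 0, 4],
    [0, 0, 6],
    [0, 0, 6]
  ],
  "fingers": [40, 40, 40, 40, 40, 40, 40, 40]
}}

```text
time_s: 7.05
eef_pos: [0.5178, 0.1343, 0.0083]
orientation: [-180.0, 0.0, 100.0]
force: [-0.8, 0.2, -1.5]
finger_gap: 0.0402
grip_force: 0.0
```

```bash
python3 go.py -60 8.5 8; python3 - <<'E'
from bench import bot
import cv2
a=bot.grab_frame("scene");cv2.imwrite("pics/s4raw.png",a)
E
```

```text
t 7.05 eef [517.8 134.3   8.3] [-180.    0.  100.] F [-0.8  0.2 -1.5]
target [540.9  12.    8. ] shift [-124.6    1.6    0.3] rot [-0.03  0.01 -0.02]
```

Request:
{"fn": "step_arm", "kwargs": {
  "delta_rot": [
    [0, 0, 0],
    [0, 0, 0],
    [0, 0, 0],
    [0, 0, 0],
    [0, 0, 0],
    [0, 0, 0],
    [0, 0, 0],
    [0, 0, 0],
    [0, 0, 0],
    [0, 0, 0],
    [0, 0, 0],
    [0, 0, 0]
  ],
  "translation": [
    [-5, 2, 0],
    [-10, 2, 0],
    [-14, 2, 0],
    [-18, 2, 0],
    [-22, 2, 0],
    [-27, 2, 0],
    [-32, 2, 0],
    [-37, 2, 0],
    [-42, 2, 0],
    [-47, 2, 0],
    [-52, 2, 0],
    [-57, 2, 0]
  ],
  "fingers": [40, 40, 40, 40, 40, 40, 40, 40, 40, 40, 40, 40]
}}

```text
time_s: 8.1
eef_pos: [0.5299, 0.0781, 0.0088]
orientation: [-180.0, 0.0, 100.0]
force: [1.0, 1.8, 0.4]
finger_gap: 0.0402
grip_force: 0.7
```

Request:
{"fn": "step_arm", "kwargs": {
  "delta_rot": [
    [0, 0, 0],
    [0, 0, 0],
    [0, 0, 0],
    [0, 0, 0],
    [0, 0, 0],
    [0, 0, 0],
    [0, 0, 0],
    [0, 0, 0],
    [0, 0, 0],
    [0, 0, 0],
    [0, 0, 0],
    [0, 0, 0]
  ],
  "translation": [
    [-5, 0, 0],
    [-10, 0, 0],
    [-15, 0, 0],
    [-20, 0, 0],
    [-25, 0, 0],
    [-30, 0, 0],
    [-35, 0, 0],
    [-40, 0, 0],
    [-45, 0, 0],
    [-49, 0, 0],
    [-52, 0, 0],
    [-53, 0, 0]
  ],
  "fingers": [40, 40, 40, 40, 40, 40, 40, 40, 40, 40, 40, 40]
}}

```text
time_s: 9.1
eef_pos: [0.5391, 0.0258, 0.0088]
orientation: [-180.0, 0.0, 99.9]
force: [-0.1, 1.1, -0.7]
finger_gap: 0.04
grip_force: 0.6
```

```bash
python3 go.py -60 8.5 8; python3 - <<'E'
from bench import bot
import cv2
b=bot.grab_frame("scene")
cv2.imwrite("pics/p4.png",cv2.resize(b[145:245,220:350],(780,600),interpolation=cv2.INTER_CUBIC))
E
```

```text
t 9.1 eef [539.1  25.8   8.8] [-180.     0.    99.9] F [-0.1  1.1 -0.7]
target [540.9  12.    8. ] shift [-14.   -0.6   0.8] rot [-0.    0.02 -0.05]
```

View pics/p4.png

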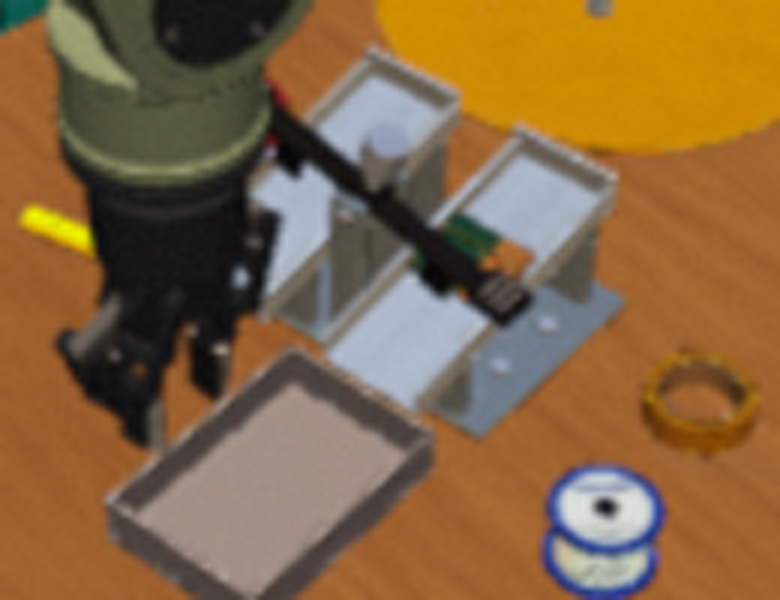

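The tray now stands near the right chute, with rim corners at (298,350), (433,437) and (108,502). I'll compute its offset.

```bash
python3 - <<'E'
from go import *
Ps=P("scene")
def m(q): 
    d=np.array(q)-O;c,s=np.cos(M),np.sin(M);return np.array([c*d[0]+s*d[1],-s*d[0]+c*d[1]])
q0=[np.array(p)/6+[205,145]-.42 for p in((245,262),(380,335),(70,410))]
q1=[np.array(p)/6+[220,145]-.42 for p in((298,350),(433,437),(108,502))]
for q in (q0,q1):
    X=[onz(Ps,p,.03)*1000+[0,5] for p in q]
    print([m(x).round() for x in X],"centre",m((X[1]+X[2])/2).round(1),"yaw rel",np.degrees(np.arctan2(*(X[0]-X[2])[::-1])).round(1)-10)
E
```

```text
[array([ 13., 108.]), array([19., 18.]), array([-122.,  102.])] centre [-51.6  60.1] yaw rel 2.5
[array([14.,  8.]), array([ 12., -81.]), array([-124.,   11.])] centre [-56.1 -35. ] yaw rel -1.4000000000000004
```

Request:
{"fn": "step_arm", "kwargs": {
  "delta_rot": [
    [0, 0, 0],
    [0, 0, 0],
    [0, 0, 0],
    [0, 0, 0],
    [0, 0, 0],
    [0, 0, 0],
    [0, 0, 0]
  ],
  "translation": [
    [-3, 0, 0],
    [-6, 0, 0],
    [-9, 0, 0],
    [-12, 0, 0],
    [-14, 0, 0],
    [-14, 0, 0],
    [-14, 0, 0]
  ],
  "fingers": [40, 40, 40, 40, 40, 40, 40]
}}

```text
time_s: 9.73
eef_pos: [0.5415, 0.0124, 0.0088]
orientation: [-180.0, 0.0, 100.0]
force: [-0.4, 0.9, -0.7]
finger_gap: 0.0401
grip_force: 0.0
```

Request:
{"fn": "step_arm", "kwargs": {
  "delta_rot": [
    [0, 0, 0],
    [0, 0, 0],
    [0, 0, 0],
    [0, 0, 0],
    [0, 0, 0],
    [0, 0, 0],
    [0, 0, 0],
    [0, 0, 0],
    [0, 0, 0],
    [0, 0, 0],
    [0, 0, 0],
    [0, 0, 0]
  ],
  "translation": [
    [5, 0, 0],
    [12, 0, 0],
    [20, 0, 0],
    [20, -5, -20],
    [20, -10, -50],
    [20, -15, -80],
    [20, -20, -115],
    [20, -20, -150],
    [20, -20, -180],
    [20, -20, -195],
    [20, -20, -195],
    [20, -20, -195]
  ],
  "fingers": [40, 40, 40, 40, 40, 0, 0, 0, 0, 0, 0, 0]
}}

```text
time_s: 10.73
eef_pos: [0.5183, 0.0299, 0.2042]
orientation: [179.9, -0.0, 100.0]
force: [0.2, -0.2, 0.2]
finger_gap: 0.0001
grip_force: 0.0
```

```bash
python3 go.py 60 82 200; python3 - <<'E'
from bench import bot
import cv2,numpy as np
i=bot.camera_info("wrist");np.savez("w2.npz",**{k:i[k] for k in("mtx","T")})
a=bot.grab_frame("wrist");b=bot.grab_frame("scene")
cv2.imwrite("pics/p5.png",cv2.hconcat([cv2.resize(a[:,100:],None,fx=1,fy=1),cv2.resize(b[145:255,240:350],(384,384),interpolation=cv2.INTER_CUBIC)]))
E
```

```text
t 10.7333 eef [518.3  29.9 204.2] [179.9  -0.  100. ] F [ 0.2 -0.2  0.2]
target [646.3 105.2 200. ] shift [ 51.8 139.2   4.3] rot [ 0.06 -0.01  0.04]
```

View pics/p5.png

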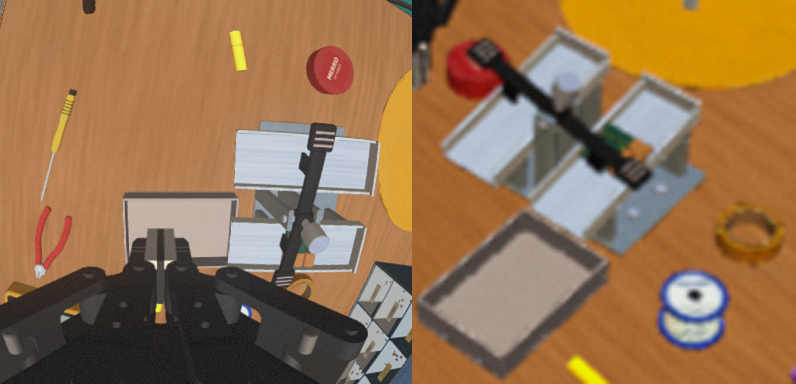

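The gate is still in its starting position. The tray corners in the scene half are (525,211), (607,262) and (421,298); in the wrist half they are (236,194) and (124,195), with the left pad at (322,132).

```bash
python3 - <<'E'
from go import *
Ps=P("scene")
def m(q): 
    d=np.array(q)-O;c,s=np.cos(M),np.sin(M);return np.array([c*d[0]+s*d[1],-s*d[0]+c*d[1]]).round(1)
k=384/110
q=[(np.array(p)-[412,0]+.5)/k+[240,145]-.5 for p in((525,211),(607,262),(421,298))]
X=[onz(Ps,p,.03)*1000+[0,5] for p in q];print([m(x) for x in X],"centre",m((X[1]+X[2])/2))
d=np.load("w2.npz");K,T=d["mtx"],d["T"]
def g(p,z):
    u=(np.array(p)+[100,0]-K[:2,2])/K[0,0];r=np.hypot(*u)
    v=T[:3,:3]@np.array([np.sin(r)*u[0]/r,-np.sin(r)*u[1]/r,-np.cos(r)])
    return ((T[:3,3]+v*(z-T[2,3])/v[2])*1000)[:2]
for n,p,z in [("RL",(237,194),.03),("FL",(124,195),.03),("lipRl",(228,222),.066),("lipRr",(229,270),.066),("lipLl",(236,130),.066),("lipLr",(235,190),.066),("padL",(322,132),.132),("bLl",(378,142),.1)]:
    print(n,g(p,z).round(),m(g(p,z)))
E
```

```text
[array([12.1, -4.3]), array([ 11.9, -95.5]), array([-120.1,   -3.4])] centre [-54.1 -49.4]
RL [613.  17.] [12.   0.6]
FL [481.  -8.] [-122.3   -0.6]
lipRl [600.  -7.] [ -5.6 -20.8]
lipRr [617. -67.] [  1.1 -82.1]
lipLl [585.  91.] [-2.8 78.8]
lipLr [598.  29.] [-0.5 15.5]
padL [645. 109.] [58.9 85.7]
bLl [741. 119.] [155.6  79.2]
```

Tray is centred to within about 3 mm. Next I move above the left pad.

Request:
{"fn": "step_arm", "kwargs": {
  "delta_rot": [
    [0, 0, 0],
    [0, 0, 0],
    [0, 0, 0],
    [0, 0, 0],
    [0, 0, 0],
    [0, 0, 0],
    [0, 0, 0],
    [0, 0, 0],
    [0, 0, 0],
    [0, 0, 0]
  ],
  "translation": [
    [5, 14, 0],
    [10, 28, 0],
    [16, 42, 0],
    [21, 56, 0],
    [27, 75, 0],
    [34, 95, 0],
    [42, 115, 0],
    [48, 130, 0],
    [52, 139, 0],
    [52, 139, 0]
  ],
  "fingers": [0, 0, 0, 0, 0, 0, 0, 0, 0, 0]
}}

```text
time_s: 11.67
eef_pos: [0.6465, 0.1056, 0.2017]
orientation: [-179.9, -0.0, 100.1]
force: [-0.3, -0.9, -0.4]
finger_gap: 0.0001
grip_force: 0.0
```

Request:
{"fn": "step_arm", "kwargs": {
  "delta_rot": [
    [0, 0, 0],
    [0, 0, 0],
    [0, 0, 0],
    [0, 0, 0],
    [0, 0, 0],
    [0, 0, 0],
    [0, 0, 0],
    [0, 0, 0],
    [0, 0, 0]
  ],
  "translation": [
    [0, 0, 6],
    [0, 0, 12],
    [0, 0, 18],
    [0, 0, 24],
    [0, 0, 30],
    [0, 0, 36],
    [0, 0, 42],
    [0, 0, 46],
    [0, 0, 46]
  ],
  "fingers": [0, 0, 0, 0, 0, 0, 0, 0, 0]
}}

```text
time_s: 12.42
eef_pos: [0.6458, 0.1041, 0.1568]
orientation: [-179.9, 0.0, 100.0]
force: [-0.4, 0.0, 0.6]
finger_gap: -0.0003
grip_force: 0.0
```

```bash
python3 go.py 60 82 112; python3 - <<'E'
from bench import bot
import cv2,numpy as np
a=cv2.imread("pics/sceneraw.png");b=bot.grab_frame("scene");cv2.imwrite("pics/s6.png",b)
d=cv2.absdiff(a,b).max(2)
# right pad at crop(595,297)/6+(205,145)
print(d[188:202,297:312].mean())
E
```

```text
t 12.4167 eef [645.8 104.1 156.8] [-179.9    0.   100. ] F [-0.4  0.   0.6]
target [646.3 105.2 112. ] shift [ 0.9  0.8 44.8] rot [-0.07  0.   -0.02]
2.9285714285714284
```

Request:
{"fn": "step_arm", "kwargs": {
  "delta_rot": [
    [0, 0, 0],
    [0, 0, 0],
    [0, 0, 0],
    [0, 0, 0],
    [0, 0, 0],
    [0, 0, 0],
    [0, 0, 0],
    [0, 0, 0],
    [0, 0, 0],
    [0, 0, 0],
    [0, 0, 0],
    [0, 0, 0]
  ],
  "translation": [
    [0, 0, 3],
    [0, 0, 6],
    [0, 0, 9],
    [0, 0, 12],
    [0, 0, 15],
    [0, 0, 18],
    [0, 0, 21],
    [0, 0, 24],
    [0, 0, 27],
    [0, 0, 30],
    [0, 0, 32],
    [0, 0, 32]
  ],
  "fingers": [0, 0, 0, 0, 0, 0, 0, 0, 0, 0, 0, 0]
}}

```text
time_s: 13.47
eef_pos: [0.646, 0.1041, 0.1253]
orientation: [-180.0, 0.0, 100.0]
force: [0.3, -0.2, -0.2]
finger_gap: -0.0003
grip_force: 0.0
```

```bash
cat > gate.py <<'E'
from cam import *
import cv2
a=cv2.imread("pics/sceneraw.png");b=bot.grab_frame("scene")
print("rpad diff",cv2.absdiff(a,b).max(2)[188:202,297:312].mean())
# track the gate's right end pad by template
t=a[185:205,294:315];r=cv2.matchTemplate(b[160:225,270:340],t,cv2.TM_CCOEFF_NORMED);_,v,_,l=cv2.minMaxLoc(r)
print("rpad moved px",l[0]+270-294,l[1]+160-185,round(v,2), bot.sense()["force"].round(1) if hasattr(bot.sense()["force"],"round") else bot.sense()["force"])
E
python3 gate.py
```

```text
rpad diff 3.1904761904761907
rpad moved px 0 0 1.0 [-0.6  1.  -0. ]
```

Request:
{"fn": "step_arm", "kwargs": {
  "delta_rot": [
    [0, 0, 0],
    [0, 0, 0],
    [0, 0, 0],
    [0, 0, 0],
    [0, 0, 0],
    [0, 0, 0],
    [0, 0, 0],
    [0, 0, 0]
  ],
  "translation": [
    [0, 0, 3],
    [0, 0, 6],
    [0, 0, 9],
    [0, 0, 12],
    [0, 0, 15],
    [0, 0, 18],
    [0, 0, 20],
    [0, 0, 20]
  ],
  "fingers": [0, 0, 0, 0, 0, 0, 0, 0]
}}

```text
time_s: 14.18
eef_pos: [0.646, 0.1042, 0.1053]
orientation: [-180.0, 0.0, 100.0]
force: [0.5, -0.5, -0.9]
finger_gap: -0.0002
grip_force: 0.0
```

```bash
python3 gate.py
```

```text
rpad diff 31.35238095238095
rpad moved px 0 -1 0.87 [ 0.8 -0.  -0.7]
```

Request:
{"fn": "step_arm", "kwargs": {
  "delta_rot": [
    [0, 0, 0],
    [0, 0, 0],
    [0, 0, 0],
    [0, 0, 0],
    [0, 0, 0],
    [0, 0, 0],
    [0, 0, 0],
    [0, 0, 0]
  ],
  "translation": [
    [0, 0, 3],
    [0, 0, 6],
    [0, 0, 9],
    [0, 0, 12],
    [0, 0, 15],
    [0, 0, 18],
    [0, 0, 20],
    [0, 0, 20]
  ],
  "fingers": [0, 0, 0, 0, 0, 0, 0, 0]
}}

```text
time_s: 14.9
eef_pos: [0.646, 0.1041, 0.0853]
orientation: [-180.0, 0.0, 100.0]
force: [0.3, 0.4, 0.1]
finger_gap: -0.0003
grip_force: 0.0
```

```bash
python3 gate.py
```

```text
rpad diff 68.22380952380952
rpad moved px -7 -10 0.67 [ 0.7  0.  -0.2]
```

The right pad rose about 10 px, so the gate is fully over. I'll retreat upward and check the cells by colour.

Request:
{"fn": "step_arm", "kwargs": {
  "delta_rot": [
    [0, 0, 0],
    [0, 0, 0],
    [0, 0, 0],
    [0, 0, 0],
    [0, 0, 0],
    [0, 0, 0],
    [0, 0, 0],
    [0, 0, 0],
    [0, 0, 0],
    [0, 0, 0],
    [0, 0, 0],
    [0, 0, 0]
  ],
  "translation": [
    [0, 0, -10],
    [0, 0, -30],
    [0, 0, -50],
    [0, 0, -70],
    [0, 0, -90],
    [0, 0, -110],
    [0, 0, -120],
    [30, 0, -120],
    [60, 0, -120],
    [90, 0, -120],
    [100, 0, -120],
    [100, 0, -120]
  ],
  "fingers": [0, 0, 0, 0, 0, 0, 0, 0, 0, 0, 0, 0]
}}

```text
time_s: 15.95
eef_pos: [0.6279, 0.206, 0.2058]
orientation: [-180.0, -0.1, 100.2]
force: [-0.6, 0.1, 0.0]
finger_gap: -0.0001
grip_force: 0.0
```

```bash
python3 gate.py; python3 - <<'E'
from go import *
import cv2
def m(q): 
    d=np.array(q)-O;c,s=np.cos(M),np.sin(M);return np.array([c*d[0]+s*d[1],-s*d[0]+c*d[1]]).round(1)
for k in range(2):
  for n in ("scene","top"):
    b=bot.grab_frame(n);h=cv2.cvtColor(b,cv2.COLOR_BGR2HSV);cv2.imwrite(f"pics/f{n}.png",b)
    mask=cv2.inRange(h,(50,70,20),(90,255,160))
    N,L,S,C=cv2.connectedComponentsWithStats(mask)
    for i in range(1,N):
        if S[i,4]>8:
            x=onz(P(n),C[i],.01)*1000+([0,5] if n=="scene" else 0)
            if abs(m(x)[0]+20)<150 and abs(m(x)[1])<130: print(n,S[i],m(x))
s=bot.sense();print(s["eef_pos"],s["time_s"])
E
```

```text
rpad diff 71.23809523809524
rpad moved px -7 -10 0.67 [-0.4 -0.8  0.5]
scene [264 219  12   9  59] [-34.5 -32.9]
scene [258 227   9   7  31] [-70.1 -34.5]
scene [264 219  12   9  57] [-34.7 -32.9]
scene [258 227   9   7  31] [-70.1 -34.5]
[0.62920876 0.20125743 0.20590879] 16.2
```

```bash
python3 - <<'E'
from go import *
import cv2
b0=cv2.imread("pics/sceneraw.png");b=cv2.imread("pics/fscene.png")
w=bot.grab_frame("wrist");i=bot.camera_info("wrist")
for n,im in (("s0",b0),("s1",b),("t0",cv2.imread("pics/topraw.png")),("t1",cv2.imread("pics/ftop.png")),("w",w)):
    h=cv2.cvtColor(im,cv2.COLOR_BGR2HSV);mask=cv2.inRange(h,(40,50,15),(95,255,150))
    N,L,S,C=cv2.connectedComponentsWithStats(mask);print(n,[(S[k].tolist()) for k in range(1,N) if 12<S[k,4]<900 and (n=="w" or 200<C[k,0]<330 and 100<C[k,1]<260)])
# grey-level picture of the tray in scene: saturation map rows 205-245, cols 240-300
h=cv2.cvtColor(b,cv2.COLOR_BGR2HSV)
print("\n".join("".join("G" if 45<p[0]<95 and p[1]>60 else "o" if 5<p[0]<22 and p[1]>110 else "#" if p[2]<110 else "." for p in r) for r in h[205:250,238:310]))
E
```

```text
s0 [[293, 181, 10, 8, 45]]
s1 [[264, 219, 12, 9, 66], [258, 227, 9, 7, 33]]
t0 [[250, 138, 13, 12, 104]]
t1 [[258, 195, 12, 12, 92], [260, 212, 12, 5, 48]]
w [[171, 304, 9, 12, 74]]
ooooooooooooooooooooooooooooooooo.......................................
oooooooooooooooooooooooooooooooo.###....................................
oooooooooooooooooooooooooooooo..#####.....................##............
ooooooooooooooooooooooooooooo..########..................###............
oooooooooooooooooooooooooooo..###########................###............
ooooooooooooooooooooooooooo..#############.............#####...........o
oooooooooooooooooooooooooo.######...########...........#####..........oo
oooooooooooooooooooooooo..######......########........######.........ooo
ooooooooooooooooooooooo..######........########........#####........oooo
oooooooooooooooooooooo..#####............########...ooo...........oooooo
ooooooooooooooooooooo..#####..............########..ooooo........ooooooo
oooooooooooooooooooo.#######................########..ooooo.....oooooooo
ooooooooooooooooooo.######................
[... 1666 characters left out ...]
.......#####.oooooooooooooooooooooooooooooo
oooooooooo.#######.................#####.ooooooooooooooooooooooooooooooo
ooooooooooo.########..............#####.oooooooooooooooooooooooooooooooo
ooooooooooooo########............#####.ooooooooooooooooooooooooooooooooo
ooooooooooooooo########.........#####.oooooooooooooooooooooooooooooooooo
oooooooooooooooo########.......#####.ooooooooooooooooooooooooooooooooooo
ooooooooooooooooo.#######....######.oooooooooooooooooooooooooooooooooooo
oooooooooooooooooo.###############oooooooooooooo..oooooooooooooooooooooo
oooooooooooooooooooo.############oooooooooooooo.....oooooooooooooooooooo
oooooooooooooooooooooo##########ooooooooooooooo......ooooooooooooooooooo
```

All three cells (a touching pair and one single) lie still inside the tray, the gate is over, and the arm is clear.

```bash
python3 -c "
from bench import bot
print(bot.hand_in())"
```

```text
the job is handed in; nothing more can be done
None
```

The job is handed in: the tray is centred under the right chute to within about 3 mm, the gate is rocked fully over, and the last camera check showed all three cells lying still in the tray, but hand-in returned no verdict.

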